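# Hang the jet basket to drain

## Robot

A 6-joint arm with a two-finger parallel gripper is mounted at the origin on the work surface. World frame = base frame: x ahead of the robot, y to its left, z up, the work surface at z = 0. Lengths are in mm, angles in rad, forces in N, time in s.
With the tool pointing down it reaches from about 350 to 975 mm from the base axis. Payload 7.1 kg.
Tool frame: the origin (TCP) lies midway between the tips of the shut fingers; the grasp point (between the pads) lies 19 mm behind it; z points along the fingers, y is the line along which they close (so a half turn about z gives the same grasp; the last joint's range is limited). The gripper opens to 88 mm and grips with 3 to 60 N. Pads are 20 mm wide; open, the fingers measure 115 mm over their backs; the gripper's body (75 mm by 178 mm) begins 61 mm behind the grasp point.
Start: joints at [1.213, 0.423, 1.63, -0, 1.089, -0.019], TCP at [207.69, 589.465, 222.675] pointing down, gripper open.
Joint ranges: [-3, 3], [-0.9, 2.11], [0.09, 2.58], [-1.31, 4.45], [0.11, 2.69], [-2.54, 2.54]. Speed limits (rad/s): [2.39, 2.39, 3.01, 3.14, 3.14, 3.14].

## Interface

Orientations are given as a rotation vector (axis times angle).
In Python, from workcell import ctrl gives the robot as it stands.
- The arm moves only by the shell command python3 -m inch 'ROWS' [OPENING]. ROWS is JSON, a list of rows, each an object with "xyz": the shift along the tool's x, y, z in mm, a list of three; "rot": the turn, a rotation vector about the tool's x, y, z in rad, a list of three. In form: [{"xyz": [dx, dy, dz], "rot": [ax, ay, az]}, ...]. A call has 1 to 12 rows; each row is the pose to reach, as a shift and turn from the pose commanded when the call began, along the tool's axes at that moment; what a row does not reach only later rows make up. A row lasts 1/12 s, in which the tool goes at most 41.7 mm and 7.16 degrees, less where a joint would pass 70% of its speed; a pose out of reach is approached as far as the arm can. A call with a gripper value outside its range is refused whole. OPENING is the closure in counts, from 0 (fully open) to 255 (shut), set as the call begins (- or left out, the last holds). The fingers move at their own pace and stop on an object; the grip force is fixed at half the most. Time passes only in rows, so rows that repeat a pose let the fingers close. It gives the time, the measured TCP pose, the force, the opening and the grip force at its end, in the units of the state.
- ctrl.get_obs(): the state, without advancing time (a new reading comes with each control period).
- ctrl.get_image(name): name is "scene" or "top" or "wrist"; returns the picture (420x560x3 uint8, red, green, blue); there is no depth.
- ctrl.camera_model(name): a dict with "fx", "fy", "cx", "cy" (pixels), "position" and "attitude" of the camera in the world. Camera axes: x right, y up, looking along -z (the intrinsics and any distortion apply to the point x, -y, -z); pixel columns grow to the right and rows downward; lengths in mm; the calibration is good to about 2 mm. A picture is of the moment at which its call begins: read the wrist's pose just before it. camera_model takes no time and is no camera call; for the wrist camera it gives the pose at the moment of the call.
- ctrl.close_job(): hands the job in; it is judged then, once.
The state is a dict: "t": time; "qpos": joint angles; "qvel": joint speeds; "joint_torque": joint torques, N m; "ee_pos": TCP position; "orientation": TCP orientation; "ft_force": force on the tool from outside, world axes, zero at the start; "moment": the same for the moment, N m; "width": finger opening in mm; "grasp_force": force on a finger pad.
Only numpy, scipy, OpenCV 4.12 (cv2) and the standard library are available. Lean on these libraries where they do the work, as an engineer would, in place of code of your own. Each camera call takes 0.05 s, during which the arm holds its last target. There are 200 camera calls.

## Task

Get the deep jet basket hung up to drain: with the basket still standing on the tiles, lift its folded bail upright, then hang the basket by the bail from both prongs of the hook on the drain stand, so that it hangs free and level. Never tip the basket so far that the jets could fall out.

Things in the scene. Friction and masses are not known exactly. Their poses are not given: they have to be found in the camera images.
- basket_mid (a point): Deep round perforated steel basket holding brass jets: 92 mm across, 70 mm tall, 0.6 kg, loose on the tiles (not the shallow dish, 112 mm wide, 32 mm tall). Point on its axis, 35 mm above its foot. z up; y along the bail's pivot axis, which is 29 mm above this point (pivots at y = +-60 mm). The bail is folded towards -x, roughly towards the robot.
- basket_bail_grip (a point): Centre of the black grip sleeve (12 mm thick, 36 mm long) in the middle of the bail's cross bar. The bail is a U of 6 mm steel wire, 120 mm wide; the bar's axis is 90 mm from the pivot axis. y runs along the bar, x from the bar towards the pivot axis. With the bail upright the grip is 154 mm above the basket's foot.
- basket_bail (a joint): Angle of the deep basket's bail: 0 = level towards the basket's -x, 1.57 = straight up, 3.14 = level on the other side. Starts 0.3 to 0.55. The pivots are stiff: the bail stays at whatever angle it is left. About 0.4 N at the cross bar moves it; more than about 1 N sideways there can tip the basket.
- hook_seat (a point): Hook of the fixed drain stand: where the bar's centre lies when hung. z up, y across the prongs: two 6 mm wires at y = +-34 mm, pointing to -x (roughly to the robot). Each is a V, surface 5 mm below this point, rising to a free tip 24 mm to -x (top 18 mm up) and, 25 mm to +x, to a level run (15 mm up) back to a post at 105 mm. Bring the bail over the tips from -x, then lower. Tray below: 14 mm.

How it is judged:
By the outcome, as a careful person would: the job done as asked, in the order asked, and still so for the second after the job is handed in, with the robot touching nothing.
It also fails if it takes over 61 s, if anything falls off the work surface, if the arm or the gripper's body presses on something with over 40 N, if the wrist force passes 120 N, or if a joint passes its speed limit or range.

## Working session

There is one attempt and no reset: what is moved stays moved. The work goes in short steps, Python scripts to look and compute and a shell command to move; the robot and the scene stay as the last step left them, time stands still between calls to the robot, and variables do not carry over. Pictures are saved under pics/ and viewed, at most 12 in all, crops included, and the job is handed in when it is done.

```bash
mkdir -p pics; ls
python3 - <<'E'
from workcell import ctrl
import cv2,numpy as np
np.set_printoptions(precision=4,suppress=True)
o=ctrl.get_obs(); print(o['t'],o['ee_pos'],o['orientation'],o['width'])
for n in ['scene','top','wrist']:
    m=ctrl.camera_model(n); print(n,m)
    cv2.imwrite(f'pics/{n}0.png',ctrl.get_image(n)[:,:,::-1])
E
```

```text
pics
0.0 [207.4922 588.9902 221.9097] [-0.5295 -3.0964  0.0023] 87.85229419494779
scene {'fx': 508.4439371671423, 'fy': 508.4439371671423, 'cx': 281.16214765118116, 'cy': 215.1285576437453, 'position': array([1146.1104,  673.6296,  787.0695]), 'attitude': array([0.4562, 1.1798, 2.1851])}
top {'fx': 524.2485003791685, 'fy': 524.2485003791685, 'cx': 274.7449082268165, 'cy': 206.82244020417363, 'position': array([ 342.3415,   -7.7712, 1233.056 ]), 'attitude': array([ 0.1392, -0.1674, -1.5691])}
wrist {'fx': 327.6691166902776, 'fy': 327.6691166902776, 'cx': 283.30174375373883, 'cy': 214.1607905755711, 'position': array([144.1201, 611.3964, 383.6451]), 'attitude': array([-0.2196, -0.1529,  1.226 ])}
```

View pics/top0.png

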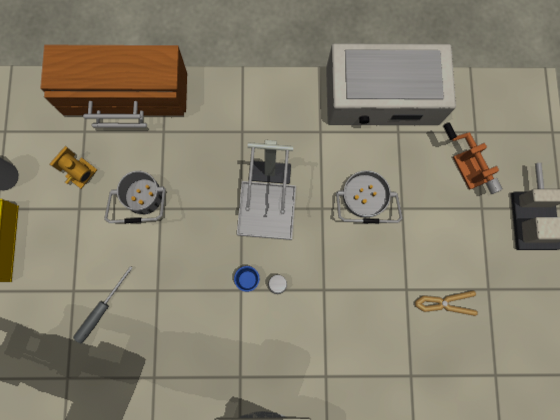

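View pics/scene0.png

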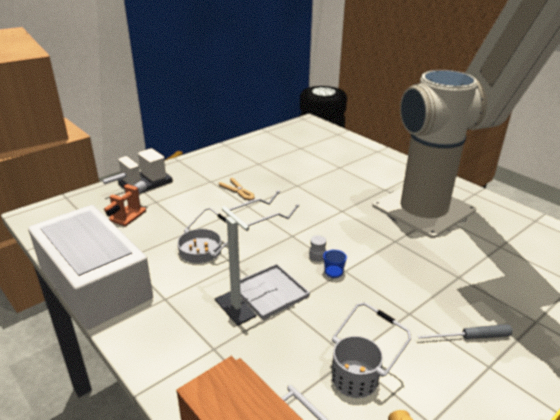

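Top view: the deep basket is at about (140,193) with its grip at (133,220). The hook stand has prong tips near (250,213) and (284,213). I'll enlarge these areas.

Run:
```python
import cv2,numpy as np
t=cv2.imread('pics/top0.png');s=cv2.imread('pics/scene0.png')
def c(i,x,y,w=100,h=75):
    o=cv2.resize(i[y:y+h,x:x+w],(400,300),interpolation=cv2.INTER_CUBIC)
    for k in range(0,w,25):cv2.putText(o,str(x+k),(k*4,10),0,.35,(0,0,255));cv2.line(o,(k*4,12),(k*4,20),(0,0,255))
    for k in range(0,h,25):cv2.putText(o,str(y+k),(0,k*4+4),0,.35,(0,0,255))
    return o
cv2.imwrite('pics/m.png',np.vstack([np.hstack([c(t,90,160),c(t,220,140)]),np.hstack([c(s,320,297,104,78),c(s,210,180)])]))
```

```text
(no output)
```

View pics/m.png

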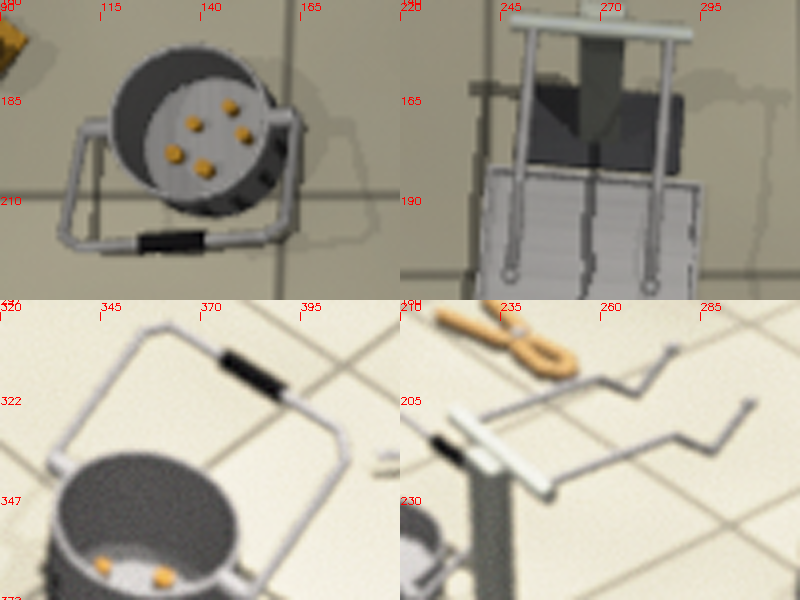

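```bash
cat > h.py <<'E'
import numpy as np
from scipy.spatial.transform import Rotation as R
from scipy.optimize import least_squares
np.set_printoptions(precision=3,suppress=True)
def proj(m,p):
    c=R.from_rotvec(m['attitude']).inv().apply(np.atleast_2d(p)-m['position'])
    return np.c_[m['cx']+m['fx']*c[:,0]/-c[:,2], m['cy']-m['fy']*c[:,1]/-c[:,2]]
def bk(v): # x,y,foot z,yaw,bail -> grip, pivots+-, corners? (world)
    x,y,z,a,q=v
    L=np.array([[-90*np.cos(q),0,64+90*np.sin(q)],[0,60,64],[0,-60,64]])
    return R.from_euler('z',a).apply(L)+[x,y,z]
def hk(v): # seat x,y,z,yaw -> tips(+,-), V(+,-), bends(+,-) wire axes
    x,y,z,a=v
    L=np.array([[dx,s*34,dz] for dx,dz in((-24,15),(0,-8),(25,12)) for s in(1,-1)])
    return R.from_euler('z',a).apply(L)+[x,y,z]
E
python3 - <<'E'
from h import *
from workcell import ctrl
t=ctrl.camera_model('top');s=ctrl.camera_model('scene')
T=np.array([[133.2,220.5],[113.7,192],[160.7,189]]);S=np.array([[385.8,316.5],[381.9,369.3],[336.1,339.1]])
f=lambda v:np.r_[(proj(t,bk(v))-T).ravel(),(proj(s,bk(v))-S).ravel()]
r=least_squares(f,[450,300,0,0,.4]);print(r.x,r.fun);print(bk(r.x))
T=np.array([[247.5,208.7],[282.5,211.7]]);S=np.array([[297.5,206],[278.2,192],[288.2,218],[269.5,203.5],[279.2,214],[260.5,199.5]])
f=lambda v:np.r_[(proj(t,hk(v)[:2])-T).ravel(),(proj(s,hk(v))-S).ravel()]
r=least_squares(f,[450,0,200,0]);print(r.x,r.fun);print(hk(r.x))
o=ctrl.get_obs();print(o['t'],R.from_rotvec(o['orientation']).as_matrix())
E
```

```text
[610.562 283.162   1.582   0.057   0.522] [-0.576  0.942 -3.093  0.437  2.985  0.442 -0.192 -0.956  1.946  3.787
 -3.538 -2.732]
[[532.67  278.742 110.451]
 [607.163 343.065  65.582]
 [613.962 223.258  65.582]]
[554.98   -7.389 220.297  -0.074] [-0.915  1.211 -0.885  0.694  0.105 -0.798 -0.154 -0.441 -0.115  0.254
 -0.571  0.571 -0.795 -0.096 -1.261  0.094]
[[533.569  28.298 235.297]
 [528.524 -39.514 235.297]
 [557.503  26.518 212.297]
 [552.458 -41.295 212.297]
 [582.434  24.663 232.297]
 [577.389 -43.15  232.297]]
0.15 [[-0.943  0.332 -0.   ]
 [ 0.332  0.943 -0.001]
 [ 0.    -0.001 -1.   ]]
```

Scene view: the grip is at about (386,316) and the hook V bottoms at (288,218) and (269,203). I'll write a helper for move deltas, then go above the bail.

```bash
cat >> h.py <<'E'
def pose(yaw,phi): # columns tool x,y,z ; phi = tilt of fingers towards basket +x
    c,s=np.cos(phi),np.sin(phi)
    return R.from_euler('z',yaw)*R.from_matrix(np.array([[0,1,0],[c,0,s],[s,0,-c]]).T)
def delta(o,p,yaw,phi,grasp=False): # shift (tool axes) & turn from state o to TCP p (or grasp point p)
    A=R.from_rotvec(o['orientation']);B=pose(yaw,phi);p=np.array(p,float)
    if grasp:p=p+19*B.as_matrix()[:,2]
    return A.inv().apply(p-o['ee_pos']),(A.inv()*B).as_rotvec()
E
python3 - <<'E'
from h import *
from workcell import ctrl
print(delta(ctrl.get_obs(),[520,279,260],.05,0))
E
```

```text
(array([-397.757, -188.694,  -37.694]), array([-0.001,  0.001,  1.182]))
```

```bash
python3 -m inch '[{"xyz":[-398,-189,-38],"rot":[0,0,1.182]},{"xyz":[-398,-189,-38],"rot":[0,0,1.182]},{"xyz":[-398,-189,-38],"rot":[0,0,1.182]},{"xyz":[-398,-189,-38],"rot":[0,0,1.182]},{"xyz":[-398,-189,-38],"rot":[0,0,1.182]},{"xyz":[-398,-189,-38],"rot":[0,0,1.182]},{"xyz":[-398,-189,-38],"rot":[0,0,1.182]},{"xyz":[-398,-189,-38],"rot":[0,0,1.182]},{"xyz":[-398,-189,-38],"rot":[0,0,1.182]},{"xyz":[-398,-189,-38],"rot":[0,0,1.182]},{"xyz":[-398,-189,-38],"rot":[0,0,1.182]},{"xyz":[-398,-189,-38],"rot":[0,0,1.182]}]' 130
python3 - <<'E'
from h import *
from workcell import ctrl
import cv2
o=ctrl.get_obs();print(o['t'],o['ee_pos'],o['qpos'],o['width'])
m=ctrl.camera_model('wrist');np.save('w1.npy',m);print(m)
i=ctrl.get_image('wrist')[:,:,::-1];print(proj(m,bk([610.562,283.162,1.582,0.057,0.522])))
cv2.imwrite('pics/w1.png',cv2.resize(i,(800,600),interpolation=cv2.INTER_CUBIC))
E
```

```text
t: 1.15
ee_pos: [523.6, 275.6, 261.0]
orientation: [2.169, 2.27, 0.001]
ft_force: [-0.1, 0.8, -0.0]
width: 43.1
grasp_force: 0.0
1.15 [523.594 275.596 261.033] [ 0.465  0.332  1.672 -0.001  1.136  0.42 ] 43.14485152012436
{'fx': 327.6691166902776, 'fy': 327.6691166902776, 'cx': 283.30174375373883, 'cy': 214.1607905755711, 'position': array([520.349, 342.773, 422.666]), 'attitude': array([-0.252, -0.008,  0.046])}
[[292.344 198.41 ]
 [364.587 133.433]
 [359.283 240.893]]
```

View pics/w1.png

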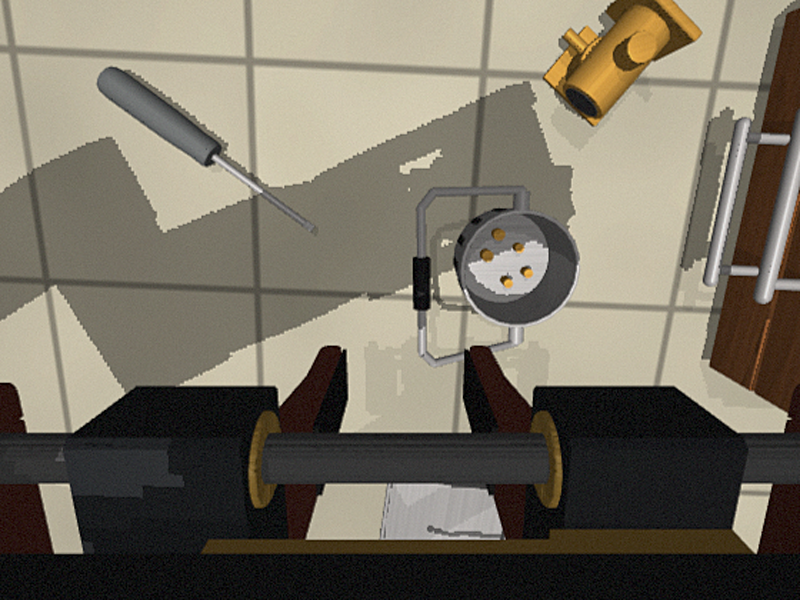

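The wrist view shows the grip at (421,284) and the pivots at (523,190) and (517,343) in the scaled picture, about 2 mm from prediction. I'll refit with all three cameras.

Run:
```python
from h import *
from workcell import ctrl
t=ctrl.camera_model('top');s=ctrl.camera_model('scene');w=np.load('w1.npy',allow_pickle=True).item()
T=np.array([[133.2,220.5],[110.7,192],[164.2,188.5]]);S=np.array([[385.8,316.5],[387,372.4],[333,339.9]])
W=np.array([[294.7,198.8],[366.1,133],[361.9,240.1]])
f=lambda v:np.r_[(proj(t,bk(v))-T).ravel()*2,(proj(s,bk(v))-S).ravel()*1.5,(proj(w,bk(v))-W).ravel()]
r=least_squares(f,[600,280,0,0,.4]);v=r.x;print(v,r.fun.reshape(-1,2));b=bk(v);print(b)
np.save('b.npy',v)
o=ctrl.get_obs();d=pose(v[3],.9).as_matrix()[:,2]
print(delta(o,b[0]-d*70,v[3],.9,True)); print(delta(o,b[0],v[3],.9,True))
```

```text
[611.998 284.638   0.578   0.081   0.527] [[-0.551  0.346]
 [-1.148  1.097]
 [-2.161 -0.395]
 [-1.524 -0.599]
 [-3.909  2.305]
 [-1.419 -2.936]
 [-0.567 -0.049]
 [-1.612 -0.913]
 [-0.18  -0.681]]
[[534.459 278.331 109.831]
 [607.134 344.441  64.578]
 [616.862 224.836  64.578]]
(array([ -0.708, -27.211, 119.067]), array([-0.9  ,  0.016, -0.033]))
(array([  1.209,  27.58 , 162.59 ]), array([-0.9  ,  0.016, -0.033]))
```

```bash
python3 -m inch '[{"xyz":[-1,-50,0],"rot":[-0.12,0,0]},{"xyz":[-1,-45,30],"rot":[-0.24,0.004,-0.005]},{"xyz":[-1,-40,60],"rot":[-0.36,0.006,-0.008]},{"xyz":[-1,-27,90],"rot":[-0.48,0.01,-0.01]},{"xyz":[-1,-27,119],"rot":[-0.6,0.01,-0.012]},{"xyz":[-1,-27,119],"rot":[-0.72,0.01,-0.016]},{"xyz":[-1,-27,119],"rot":[-0.9,0.01,-0.02]},{"xyz":[-1,-27,119],"rot":[-0.9,0.01,-0.02]},{"xyz":[-1,-27,119],"rot":[-0.9,0.01,-0.02]},{"xyz":[-1,-27,119],"rot":[-0.9,0.01,-0.02]}]' 160
python3 - <<'E'
from h import *
from workcell import ctrl
import cv2
o=ctrl.get_obs();v=np.load('b.npy');b=bk(v);print(o['t'],o['qpos'],o['width']);print(delta(o,b[0],.06,.9,True))
m=ctrl.camera_model('wrist');
i=ctrl.get_image('wrist')[:,:,::-1];print(proj(m,b)*800/560)
cv2.imwrite('pics/w2.png',cv2.resize(i,(800,600),interpolation=cv2.INTER_CUBIC))
E
```

```text
t: 2.03
ee_pos: [490.9, 295.4, 186.4]
orientation: [1.774, 1.836, 0.639]
ft_force: [0.2, -0.1, -0.1]
width: 32.8
grasp_force: 0.0
2.0333 [ 0.771  0.311  2.151 -1.306  0.496  1.874] 32.767734413201474
(array([-14.482, -13.184, 105.362]), array([-0.198,  0.051, -0.002]))
[[374.532 338.895]
 [421.983 210.912]
 [423.733 368.957]]
```

View pics/w2.png

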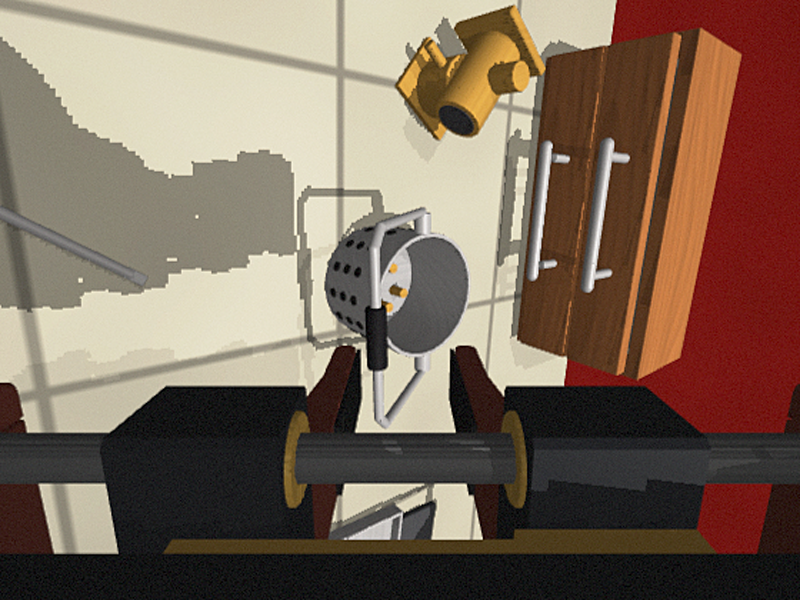

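The grip shows at (377,338), within 3 px of prediction. J4 is at its limit, so I'll use a tilt of 0.6, which is still close enough to the tangent.

Run:
```python
from h import *
from workcell import ctrl
o=ctrl.get_obs();v=np.load('b.npy');b=bk(v);d=pose(.06,.6).as_matrix()[:,2]
for k in (70,45,0):print(delta(o,b[0]-d*k,.06,.6,True))
```

```text
(array([-20.275, -16.869,  38.046]), array([ 0.111,  0.047, -0.   ]))
(array([-19.109, -19.626,  62.866]), array([ 0.111,  0.047, -0.   ]))
(array([-17.011, -24.589, 107.542]), array([ 0.111,  0.047, -0.   ]))
```

```bash
python3 -m inch '[{"xyz":[-20,-17,20],"rot":[0.111,0.047,0]},{"xyz":[-20,-17,38],"rot":[0.111,0.047,0]},{"xyz":[-20,-17,38],"rot":[0.111,0.047,0]},{"xyz":[-19,-20,63],"rot":[0.111,0.047,0]},{"xyz":[-18,-22,85],"rot":[0.111,0.047,0]},{"xyz":[-17,-25,107],"rot":[0.111,0.047,0]},{"xyz":[-17,-25,107],"rot":[0.111,0.047,0]},{"xyz":[-17,-25,107],"rot":[0.111,0.047,0]}]' 160
python3 - <<'E'
from h import *
from workcell import ctrl
import cv2
o=ctrl.get_obs();v=np.load('b.npy');b=bk(v);print(o['t'],o['qpos'],o['width']);print(delta(o,b[0],.06,.6,True))
for n in('wrist','scene'):
  m=ctrl.camera_model(n);i=ctrl.get_image(n)[:,:,::-1];print(proj(m,b))
  cv2.imwrite(f'pics/{n}3.png',i)
a=cv2.imread('pics/wrist3.png');s=cv2.imread('pics/scene3.png')
cv2.imwrite('pics/m3.png',np.hstack([a[:,150:400],cv2.resize(s[270:410,310:460],(450,420))]))
E
```

```text
t: 2.75
ee_pos: [549.3, 280.6, 102.6]
orientation: [1.841, 1.952, 0.572]
ft_force: [-0.1, 0.2, -0.7]
width: 32.8
grasp_force: 0.0
2.75 [ 0.597  0.49   2.066 -1.311  0.3    1.763] 32.762240216092664
(array([-1.31 , -8.175,  4.814]), array([-0.023,  0.008,  0.001]))
[[265.747 275.398]
 [329.208 140.011]
 [325.936 299.029]]
[[384.784 316.101]
 [384.394 373.937]
 [332.054 337.943]]
```

View pics/m3.png

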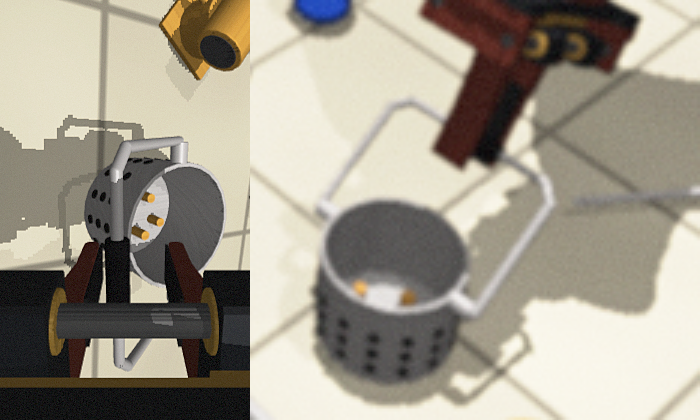

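The fingers straddle the grip sleeve in both views: it is between the pads at about (117,270) in the left panel. I'll ease off the J4 limit and narrow the cage.

```bash
python3 - <<'E'
from h import *
from workcell import ctrl
o=ctrl.get_obs();v=np.load('b.npy').copy();v[4]=.56;b=bk(v)
print(delta(o,b[0],.06,.45,True))
E
python3 -m inch '[{"xyz":[0,-3,2],"rot":[0.04,0,0]},{"xyz":[0,-6,2],"rot":[0.08,0,0]},{"xyz":[0,-6,2],"rot":[0.12,0,0]},{"xyz":[0,-6,2],"rot":[0.12,0,0]}]' 160
python3 - <<'E'
from h import *
from workcell import ctrl
o=ctrl.get_obs();v=np.load('b.npy').copy();v[4]=.56;b=bk(v)
print(o['qpos']);print(delta(o,b[0],.06,.45,True))
E
```

```text
(array([-1.279, -8.378,  4.315]), array([ 0.127,  0.007, -0.   ]))
t: 3.18
ee_pos: [546.0, 281.0, 99.8]
orientation: [1.914, 2.026, 0.468]
ft_force: [0.5, -0.7, 0.2]
width: 32.8
grasp_force: 0.0
[ 0.567  0.484  2.01  -0.749  0.328  1.186]
(array([-1.972, -3.696,  3.215]), array([ 0.008,  0.006, -0.002]))
```

```bash
cat > arc.py <<'E'
from h import *
from workcell import ctrl
import sys
o=ctrl.get_obs();v=np.load('b.npy').copy();print(o['t'],o['width'])
for q in np.linspace(float(sys.argv[1]),float(sys.argv[2]),int(sys.argv[3])):
    v[4]=q;x,r=delta(o,bk(v)[0],.06,np.clip(1.57-q,-.1,.45),True);print(round(q,2),x.round(1),r.round(3))
E
python3 arc.py .56 1.08 9
```

```text
3.1833 32.750165597788424
0.56 [-2.  -3.7  3.2] [ 0.008  0.006 -0.002]
0.62 [-1.9  1.4  0.3] [ 0.008  0.006 -0.002]
0.69 [-1.8  6.6 -2.3] [ 0.008  0.006 -0.002]
0.76 [-1.8 12.  -4.5] [ 0.008  0.006 -0.002]
0.82 [-1.7 17.6 -6.4] [ 0.008  0.006 -0.002]
0.88 [-1.6 23.2 -7.9] [ 0.008  0.006 -0.002]
0.95 [-1.5 29.  -9. ] [ 0.008  0.006 -0.002]
1.02 [-1.4 34.8 -9.8] [ 0.008  0.006 -0.002]
1.08 [ -1.2  40.6 -10.2] [ 0.008  0.006 -0.002]
```

```bash
python3 -m inch '[{"xyz":[-2,-3,3],"rot":[0,0,0]},{"xyz":[-2,-3,3],"rot":[0,0,0]},{"xyz":[-2,-1,2],"rot":[0,0,0]},{"xyz":[-2,1.5,0],"rot":[0,0,0]},{"xyz":[-2,4,-1],"rot":[0,0,0]},{"xyz":[-2,6.5,-2.5],"rot":[0,0,0]},{"xyz":[-2,9,-3.5],"rot":[0,0,0]},{"xyz":[-2,12,-4.5],"rot":[0,0,0]},{"xyz":[-2,15,-5.5],"rot":[0,0,0]},{"xyz":[-2,17.5,-6.5],"rot":[0,0,0]}]' 205
python3 arc.py .82 1.6 13
```

```text
t: 4.02
ee_pos: [559.2, 279.1, 112.0]
orientation: [1.913, 2.025, 0.465]
ft_force: [-1.4, 0.2, -0.6]
width: 17.6
grasp_force: 0.4
4.0167 17.557879055090915
0.82 [ 1.1  0.5 -1.1] [ 0.007  0.007 -0.001]
0.88 [ 1.2  6.1 -2.6] [ 0.007  0.007 -0.001]
0.95 [ 1.3 11.9 -3.8] [ 0.007  0.007 -0.001]
1.02 [ 1.4 17.7 -4.5] [ 0.007  0.007 -0.001]
1.08 [ 1.5 23.5 -4.9] [ 0.007  0.007 -0.001]
1.14 [ 1.6 28.9 -4.9] [ 0.032  0.007 -0.002]
1.21 [ 1.7 33.5 -4.7] [ 0.097  0.007 -0.002]
1.28 [ 1.9 38.1 -4.1] [ 0.162  0.007 -0.002]
1.34 [ 2.  42.6 -3.2] [ 0.227  0.007 -0.002]
1.41 [ 2.1 47.1 -2. ] [ 0.292  0.007 -0.002]
1.47 [ 2.3 51.4 -0.5] [ 0.357  0.007 -0.003]
1.54 [ 2.4 55.7  1.2] [ 0.422  0.007 -0.003]
1.6 [ 2.6 59.8  3.2] [ 0.487  0.007 -0.003]
```

```bash
python3 -m inch '[{"xyz":[1,3,-2],"rot":[0,0,0]},{"xyz":[1,6,-2.6],"rot":[0,0,0]},{"xyz":[1,9,-3.2],"rot":[0,0,0]},{"xyz":[1,12,-3.8],"rot":[0,0,0]},{"xyz":[1,15,-4.2],"rot":[0,0,0]},{"xyz":[1,17.7,-4.5],"rot":[0,0,0]},{"xyz":[1.5,20.6,-4.7],"rot":[0,0,0]},{"xyz":[1.5,23.5,-4.9],"rot":[0,0,0]},{"xyz":[1.5,26,-4.9],"rot":[0.015,0,0]},{"xyz":[1.5,28.9,-4.9],"rot":[0.032,0,0]},{"xyz":[1.5,31,-4.8],"rot":[0.064,0,0]},{"xyz":[1.5,33.5,-4.7],"rot":[0.097,0,0]}]'
python3 arc.py 1.21 1.63 8
python3 - <<'E'
from h import *
from workcell import ctrl
import cv2
o=ctrl.get_obs();print(o['ft_force'],o['grasp_force'])
v=np.load('b.npy');v[4]=1.18
for n in('wrist','scene'):
  m=ctrl.camera_model(n);i=ctrl.get_image(n)[:,:,::-1];print(proj(m,bk(v)))
  cv2.imwrite(f'pics/{n}4.png',i)
a=cv2.imread('pics/wrist4.png');s=cv2.imread('pics/scene4.png')
cv2.imwrite('pics/m4.png',np.hstack([a[:,150:450],cv2.resize(s[250:410,310:470],(420,420))]))
E
```

```text
t: 5.02
ee_pos: [586.4, 282.3, 130.6]
orientation: [1.969, 2.085, 0.371]
ft_force: [-0.7, -1.2, 0.2]
width: 17.3
grasp_force: 0.2
5.0167 17.310462773987897
1.21 [ 0.1  0.8 -0.1] [-0.002  0.007 -0.002]
1.27 [ 0.3  5.  -0. ] [ 0.058  0.007 -0.002]
1.33 [0.4 9.3 0.3] [ 0.118  0.007 -0.002]
1.39 [ 0.5 13.5  1. ] [ 0.178  0.007 -0.002]
1.45 [ 0.6 17.6  1.8] [ 0.238  0.007 -0.002]
1.51 [ 0.7 21.8  3. ] [ 0.298  0.006 -0.003]
1.57 [ 0.9 25.8  4.3] [ 0.358  0.006 -0.003]
1.63 [ 1.  29.7  5.9] [ 0.418  0.006 -0.003]
[-0.679 -1.201  0.159] 0.23147424682974815
[[279.114 277.04 ]
 [282.912 138.964]
 [286.1   295.591]]
[[373.371 312.754]
 [384.394 373.937]
 [332.054 337.943]]
```

View pics/m4.png

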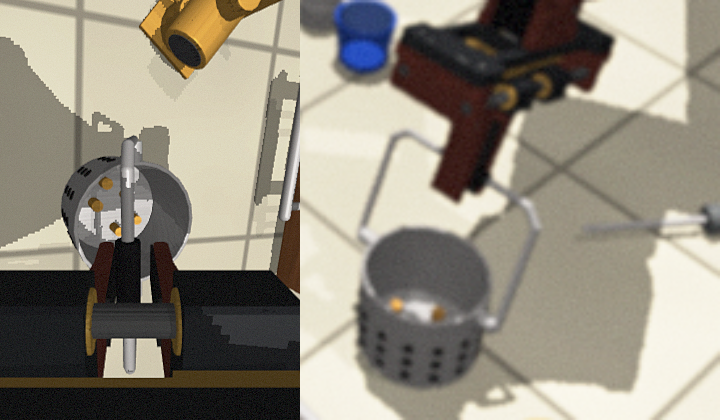

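The bail is following, between the pads at about (128,270), and the basket stays level. I'll finish the arc to upright.

```bash
python3 -m inch '[{"xyz":[0,3,0],"rot":[0.03,0,0]},{"xyz":[0,5,0],"rot":[0.058,0,0]},{"xyz":[0,7,0],"rot":[0.09,0,0]},{"xyz":[0.4,9.3,0.3],"rot":[0.118,0,0]},{"xyz":[0.4,11.4,0.6],"rot":[0.15,0,0]},{"xyz":[0.5,13.5,1],"rot":[0.178,0,0]},{"xyz":[0.5,15.5,1.4],"rot":[0.21,0,0]},{"xyz":[0.6,17.6,1.8],"rot":[0.238,0,0]},{"xyz":[0.7,20,2.4],"rot":[0.268,0,0]},{"xyz":[0.7,22,3],"rot":[0.298,0,0]},{"xyz":[0.8,24.5,3.6],"rot":[0.33,0,0]},{"xyz":[0.9,27.5,4.8],"rot":[0.358,0,0]}]'
python3 arc.py 1.54 1.6 3
python3 - <<'E'
from h import *
from workcell import ctrl
import cv2
o=ctrl.get_obs();print(o['ft_force'],o['grasp_force'],o['ee_pos'])
v=np.load('b.npy');v[4]=1.57;m=ctrl.camera_model('wrist');print(proj(m,bk(v)))
cv2.imwrite('pics/w5.png',ctrl.get_image('wrist')[:,:,::-1])
E
```

```text
t: 6.12
ee_pos: [613.8, 284.1, 135.5]
orientation: [2.155, 2.277, -0.007]
ft_force: [0.0, -0.0, 0.7]
width: 17.6
grasp_force: 0.2
6.1167 17.564646088119613
1.54 [ 0.5 -3.9 -0. ] [-0.029  0.008 -0.005]
1.57 [ 0.6 -1.8 -0.1] [ 0.001  0.008 -0.005]
1.6 [ 0.7  0.3 -0. ] [ 0.031  0.008 -0.005]
[ 0.015 -0.002  0.697] 0.20581279881298542 [613.777 284.147 135.514]
[[279.189 275.934]
 [278.186 139.053]
 [282.735 295.835]]
```

View pics/w5.png

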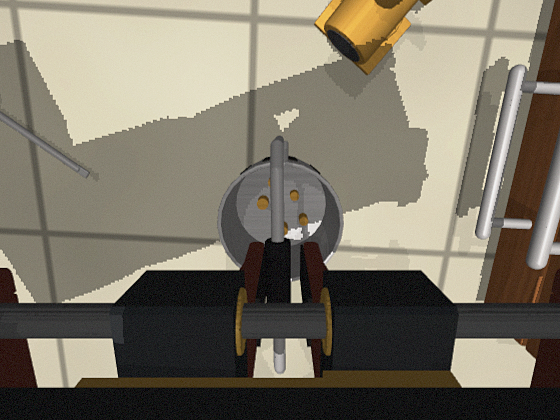

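The bail is upright: the bar and pivot line up at about column 278. Next I'll centre, clamp and lift.

```bash
python3 -m inch '[{"xyz":[0.6,-2,0],"rot":[0,0,0]},{"xyz":[0.6,-2,0],"rot":[0,0,0]},{"xyz":[0.6,-2,0],"rot":[0,0,0]},{"xyz":[0.6,-2,0],"rot":[0,0,0]},{"xyz":[0.6,-2,0],"rot":[0,0,0]},{"xyz":[0.6,-2,0],"rot":[0,0,0]}]' 255
python3 -m inch '[{"xyz":[0,0,-2],"rot":[0,0,0]},{"xyz":[0,0,-4],"rot":[0,0,0]},{"xyz":[0,0,-8],"rot":[0,0,0]},{"xyz":[0,0,-14],"rot":[0,0,0]},{"xyz":[0,0,-20],"rot":[0,0,0]},{"xyz":[0,0,-20],"rot":[0,0,0]},{"xyz":[0,0,-20],"rot":[0,0,0]}]'
```

```text
t: 6.67
ee_pos: [611.3, 284.9, 135.5]
orientation: [2.155, 2.278, -0.005]
ft_force: [0.5, -0.8, -4.3]
width: 11.1
grasp_force: 30.0
t: 7.25
ee_pos: [612.3, 285.4, 156.8]
orientation: [2.154, 2.278, -0.002]
ft_force: [0.2, -0.4, -5.8]
width: 11.4
grasp_force: 30.0
```

```bash
python3 -m inch '[{"xyz":[0,0,-3],"rot":[0,0,0]},{"xyz":[0,0,-9],"rot":[0,0,0]},{"xyz":[0,0,-18],"rot":[0,0,0]},{"xyz":[0,0,-30],"rot":[0,0,0]},{"xyz":[0,0,-42],"rot":[0,0,0]},{"xyz":[0,0,-54],"rot":[0,0,0]},{"xyz":[0,0,-66],"rot":[0,0,0]},{"xyz":[0,0,-76],"rot":[0,0,0]},{"xyz":[0,0,-82],"rot":[0,0,0]},{"xyz":[0,0,-85],"rot":[0,0,0]},{"xyz":[0,0,-85],"rot":[0,0,0]}]'
python3 - <<'E'
from h import *
from workcell import ctrl
o=ctrl.get_obs();h=np.array([555,-7.4,220.3]);e=np.array([np.cos(-.074),np.sin(-.074),0])
print(delta(o,h-75*e+[0,0,40],-.074,0,True))
E
```

```text
t: 8.17
ee_pos: [611.9, 285.8, 241.7]
orientation: [2.155, 2.278, -0.002]
ft_force: [0.6, 1.0, -5.1]
width: 11.3
grasp_force: 30.0
(array([-279.917, -147.449,    1.554]), array([0.004, 0.005, 0.13 ]))
```

```bash
python3 -m inch '[{"xyz":[-3,-3,0],"rot":[0,0,0.01]},{"xyz":[-9,-9,0],"rot":[0,0,0.02]},{"xyz":[-18,-18,0],"rot":[0,0,0.03]},{"xyz":[-30,-30,0],"rot":[0,0,0.04]},{"xyz":[-45,-45,0],"rot":[0,0,0.05]},{"xyz":[-62,-60,0],"rot":[0,0,0.06]},{"xyz":[-80,-76,0],"rot":[0,0,0.07]},{"xyz":[-98,-92,0],"rot":[0,0,0.08]},{"xyz":[-114,-106,0],"rot":[0,0,0.09]},{"xyz":[-127,-117,0],"rot":[0,0,0.1]},{"xyz":[-136,-124,0],"rot":[0,0,0.1]},{"xyz":[-140,-127,0],"rot":[0,0,0.1]}]'
python3 -m inch '[{"xyz":[-3,-1,0],"rot":[0,0,0.01]},{"xyz":[-9,-3,0],"rot":[0,0,0.02]},{"xyz":[-18,-5,0],"rot":[0,0,0.03]},{"xyz":[-32,-8,0],"rot":[0,0,0.03]},{"xyz":[-49,-11,0],"rot":[0,0,0.03]},{"xyz":[-67,-14,0],"rot":[0,0,0.03]},{"xyz":[-85,-16,0],"rot":[0,0,0.03]},{"xyz":[-102,-19,0],"rot":[0,0,0.03]},{"xyz":[-117,-21,0],"rot":[0,0,0.03]},{"xyz":[-129,-23,0],"rot":[0,0,0.03]},{"xyz":[-137,-24,0],"rot":[0,0,0.03]},{"xyz":[-140,-25,0],"rot":[0,0,0.03]}]'
python3 - <<'E'
from h import *
from workcell import ctrl
import cv2
o=ctrl.get_obs();h=np.array([555,-7.4,220.3]);e=np.array([np.cos(-.074),np.sin(-.074),0])
print(delta(o,h-75*e+[0,0,40],-.074,0,True))
for n in('wrist','scene','top'):
  m=ctrl.camera_model(n);np.save(n+'6.npy',m);i=ctrl.get_image(n)[:,:,::-1];print(n,proj(m,hk([*h,-.074])));cv2.imwrite(f'pics/{n}6.png',i)
a=cv2.imread('pics/wrist6.png');s=cv2.imread('pics/scene6.png')
cv2.imwrite('pics/m6.png',np.hstack([a[:,140:540],cv2.resize(s[160:300,210:343],(400,420),interpolation=cv2.INTER_CUBIC)]))
E
```

```text
t: 9.17
ee_pos: [491.0, 137.4, 241.1]
orientation: [2.267, 2.167, -0.006]
ft_force: [0.3, -0.3, -5.1]
width: 11.6
grasp_force: 30.0
t: 10.17
ee_pos: [461.5, -0.9, 242.2]
orientation: [2.299, 2.132, -0.004]
ft_force: [-1.1, -1.0, -5.1]
width: 11.4
grasp_force: 30.0
(array([ 0.494, 18.761,  0.954]), array([ 0.003,  0.006, -0.002]))
wrist [[416.175 194.436]
 [404.106 310.434]
 [441.345 186.732]
 [428.488 291.097]
 [505.887 193.181]
 [485.911 307.453]]
scene [[297.596 205.199]
 [278.03  191.559]
 [288.078 218.252]
 [268.915 204.072]
 [278.399 213.904]
 [259.226 199.597]]
top [[246.594 209.906]
 [281.624 212.38 ]
 [247.953 200.257]
 [282.068 202.669]
 [248.619 185.704]
 [283.223 188.154]]
```

View pics/m6.png

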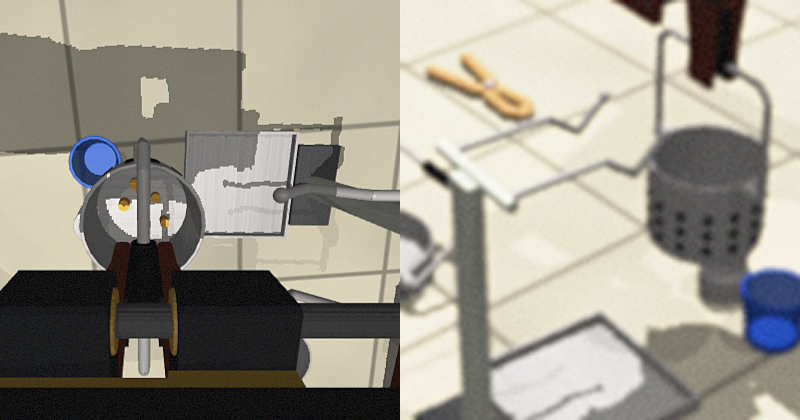

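The wrist view shows the near prong tip at (420,194), 4 px or about 2 mm further out than predicted. Otherwise the basket hangs level and aligned. I'll advance over the seat.

```bash
python3 -m inch '[{"xyz":[0,3,0],"rot":[0,0,0]},{"xyz":[0,9,0],"rot":[0,0,0]},{"xyz":[0,18,0],"rot":[0,0,0]},{"xyz":[0,29,0],"rot":[0,0,0]},{"xyz":[0,41,0],"rot":[0,0,0]},{"xyz":[0,53,0],"rot":[0,0,0]},{"xyz":[0,65,0],"rot":[0,0,0]},{"xyz":[0,76,0],"rot":[0,0,0]},{"xyz":[0,85,0],"rot":[0,0,0]},{"xyz":[0,92,0],"rot":[0,0,0]},{"xyz":[0,95,0],"rot":[0,0,0]},{"xyz":[0,95,0],"rot":[0,0,0]}]'
python3 - <<'E'
from h import *
from workcell import ctrl
import cv2
o=ctrl.get_obs();h=np.array([556.5,-7.4,220.3])
print(delta(o,h,-.074,0,True))
for n in('wrist','scene','top'):
  m=ctrl.camera_model(n);i=ctrl.get_image(n)[:,:,::-1];cv2.imwrite(f'pics/{n}7.png',i)
  if n=='wrist':print(proj(m,hk([*h,-.074])))
a=cv2.imread('pics/wrist7.png');s=cv2.imread('pics/scene7.png')
cv2.imwrite('pics/m7.png',np.hstack([a[:,140:540],cv2.resize(s[160:300,210:343],(400,420),interpolation=cv2.INTER_CUBIC)]))
E
```

```text
t: 11.32
ee_pos: [556.7, -7.0, 242.3]
orientation: [2.298, 2.133, -0.004]
ft_force: [-0.4, 0.4, -5.4]
width: 11.3
grasp_force: 30.0
(array([-0.182, -0.259, 40.998]), array([ 0.003,  0.006, -0.   ]))
[[236.702 196.258]
 [240.967 312.066]
 [282.536 188.4  ]
 [282.596 292.609]
 [329.507 195.071]
 [325.338 309.149]]
```

View pics/m7.png

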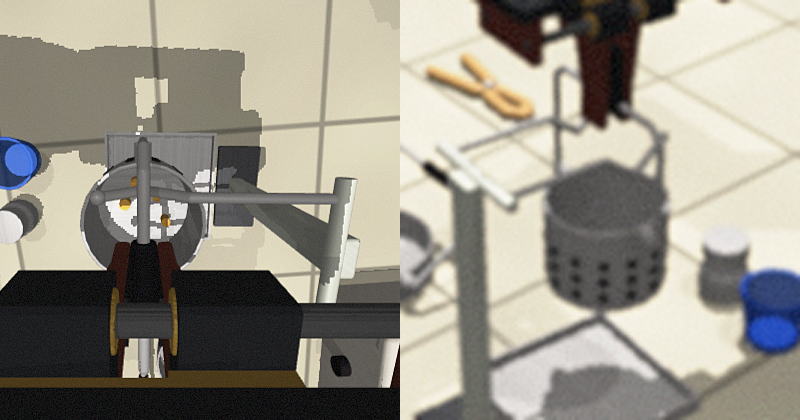

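The prong tip is at (237,198), matching the prediction, and the bar is over the V. I'll lower gently.

```bash
python3 -m inch '[{"xyz":[0,0,3],"rot":[0,0,0]},{"xyz":[0,0,8],"rot":[0,0,0]},{"xyz":[0,0,14],"rot":[0,0,0]},{"xyz":[0,0,20],"rot":[0,0,0]},{"xyz":[0,0,26],"rot":[0,0,0]},{"xyz":[0,0,31],"rot":[0,0,0]},{"xyz":[0,0,34],"rot":[0,0,0]},{"xyz":[0,0,36],"rot":[0,0,0]},{"xyz":[0,0,37],"rot":[0,0,0]},{"xyz":[0,0,37],"rot":[0,0,0]}]'
python3 -m inch '[{"xyz":[0,0,1],"rot":[0,0,0]},{"xyz":[0,0,2],"rot":[0,0,0]},{"xyz":[0,0,2],"rot":[0,0,0]}]'
```

```text
t: 12.3
ee_pos: [556.2, -7.1, 205.3]
orientation: [2.298, 2.133, -0.004]
ft_force: [0.4, 0.2, -6.5]
width: 11.3
grasp_force: 30.0
t: 12.55
ee_pos: [556.8, -7.2, 204.0]
orientation: [2.298, 2.132, -0.002]
ft_force: [0.6, -0.0, -1.9]
width: 10.9
grasp_force: 30.0
```

```bash
python3 -m inch '[{"xyz":[0,0,0.5],"rot":[0,0,0]},{"xyz":[0,0,0.5],"rot":[0,0,0]}]'
python3 -m inch '[{"xyz":[0,0,0.4],"rot":[0,0,0]},{"xyz":[0,0,0.4],"rot":[0,0,0]}]'
```

```text
t: 12.72
ee_pos: [556.9, -7.2, 203.8]
orientation: [2.297, 2.132, -0.002]
ft_force: [-0.6, 0.7, 1.6]
width: 11.2
grasp_force: 30.0
t: 12.88
ee_pos: [556.9, -7.2, 203.7]
orientation: [2.297, 2.132, -0.001]
ft_force: [-2.0, 0.6, 6.0]
width: 11.1
grasp_force: 30.0
```

```bash
python3 -m inch '[{"xyz":[0,0,-0.6],"rot":[0,0,0]},{"xyz":[0,0,-0.6],"rot":[0,0,0]},{"xyz":[0,0,-0.6],"rot":[0,0,0]}]'
python3 -m inch '[{"xyz":[0,0,0],"rot":[0,0,0]},{"xyz":[0,0,0],"rot":[0,0,0]},{"xyz":[0,0,0],"rot":[0,0,0]},{"xyz":[0,0,0],"rot":[0,0,0]},{"xyz":[0,0,0],"rot":[0,0,0]},{"xyz":[0,0,0],"rot":[0,0,0]},{"xyz":[0,0,0],"rot":[0,0,0]},{"xyz":[0,0,0],"rot":[0,0,0]}]' 160
python3 - <<'E'
from h import *
from workcell import ctrl
import cv2
for n in('wrist','scene'):
  i=ctrl.get_image(n)[:,:,::-1];cv2.imwrite(f'pics/{n}8.png',i)
a=cv2.imread('pics/wrist8.png');s=cv2.imread('pics/scene8.png')
cv2.imwrite('pics/m8.png',np.hstack([a[:,140:540],cv2.resize(s[160:300,210:343],(400,420),interpolation=cv2.INTER_CUBIC)]))
E
```

```text
t: 13.13
ee_pos: [556.8, -7.2, 203.7]
orientation: [2.297, 2.132, -0.002]
ft_force: [0.5, -0.9, 4.3]
width: 11.0
grasp_force: 30.0
t: 13.8
ee_pos: [556.2, -7.1, 203.1]
orientation: [2.298, 2.133, -0.004]
ft_force: [0.7, -0.1, 0.3]
width: 32.7
grasp_force: 0.0
```

View pics/m8.png

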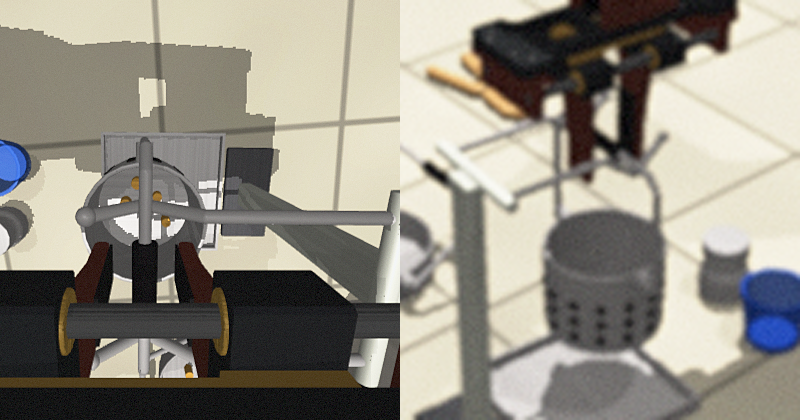

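The fingers are open, the bar sits in both Vs (near one at about (145,205) left panel) and the basket hangs level. I'll retreat straight up.

```bash
python3 -m inch '[{"xyz":[0,0,-3],"rot":[0,0,0]},{"xyz":[0,0,-9],"rot":[0,0,0]},{"xyz":[0,0,-18],"rot":[0,0,0]},{"xyz":[0,0,-30],"rot":[0,0,0]},{"xyz":[0,0,-45],"rot":[0,0,0]},{"xyz":[0,0,-65],"rot":[0,0,0]},{"xyz":[0,0,-90],"rot":[0,0,0]},{"xyz":[0,0,-110],"rot":[0,0,0]},{"xyz":[0,0,-120],"rot":[0,0,0]},{"xyz":[0,0,-120],"rot":[0,0,0]},{"xyz":[0,0,-120],"rot":[0,0,0]},{"xyz":[0,0,-120],"rot":[0,0,0]}]'
python3 - <<'E'
from h import *
from workcell import ctrl
import cv2
for n in('wrist','scene'):
  i=ctrl.get_image(n)[:,:,::-1];cv2.imwrite(f'pics/{n}9.png',i)
a=cv2.imread('pics/wrist9.png');s=cv2.imread('pics/scene9.png')
cv2.imwrite('pics/m9.png',np.hstack([a[:,140:540],cv2.resize(s[160:300,210:343],(400,420),interpolation=cv2.INTER_CUBIC)]))
E
```

```text
t: 14.9
ee_pos: [555.2, -6.4, 322.1]
orientation: [2.299, 2.134, -0.005]
ft_force: [0.1, 0.7, -0.8]
width: 33.1
grasp_force: 0.0
```

View pics/m9.png

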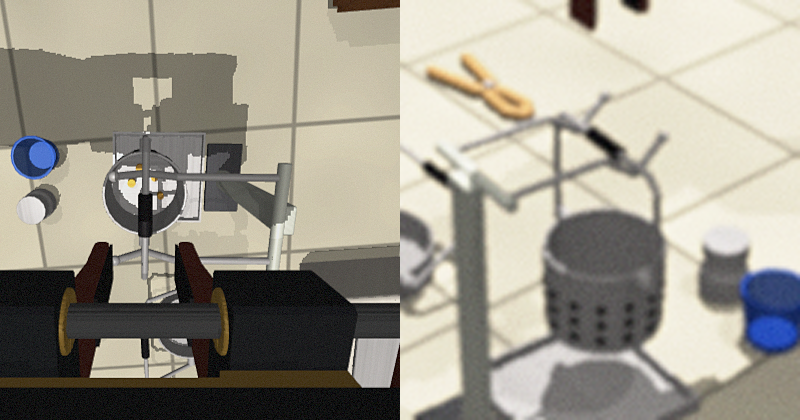

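The basket hangs level from both prongs, with the grip sleeve at about (605,142) between them in the right panel, and the robot is clear. I'll hand in the job.

```bash
python3 -c "
from workcell import ctrl
print(ctrl.close_job())"
```

```text
the job is handed in; nothing more can be done
None
```

The deep basket's bail was raised upright on the tiles, and the basket now hangs level from both prongs with the robot clear; I handed the job in at about 15 s; J4 touched its range limit (reading -1.311 against -1.31) before I backed it off.

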